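# Lock the bayonet lid of a tube shaker

## Robot

A 6-joint arm with a two-finger parallel gripper is mounted at the origin on the work surface; the furniture and walls round the work are solid. World frame = base frame: x ahead of the robot, y to its left, z up, the work surface at z = 0. Lengths are in m, angles in rad, forces in N, time in s.
With the tool pointing down it reaches from about 0.425 to 0.95 m from the base axis. Payload 3.5 kg.
Tool frame: the origin (TCP) lies at the very end of the fingers, on their centre line; the grasp point (between the pads) lies 19 mm behind it; z points along the fingers, y is the direction in which the jaws open and shut (so a half turn about z gives the same grasp; the last joint's range is limited). The gripper opens to 85 mm and grips with 20 to 120 N. Pads are 22 mm wide; open, the fingers measure 114 mm over their backs; the gripper's body (76 mm by 85 mm) begins 54 mm behind the grasp point. The pads swing forward as they close: fully open they stand 13 mm farther back than shut.
Start: joints at [0.981, 0.286, 1.577, -0, 1.279, -0.15], TCP at [0.287, 0.611, 0.231] pointing down, gripper open.
Joint ranges: [-2.77, 2.77], [-0.9, 2.22], [0.21, 2.48], [-1.53, 4.67], [0.24, 2.81], [-2.84, 2.84]. Speed limits (rad/s): [2.79, 2.79, 3.14, 3.14, 3.14, 3.14].

## Interface

Orientations are given as [roll, pitch, yaw] about the fixed x, y, z axes, in that order (R = Rz(yaw) Ry(pitch) Rx(roll)).
In Python, from bench import manip gives the robot as it stands. The module is installed in compiled form; this text tells all that it offers.
- The arm moves only by the tool arm_command, never from a script. Its argument "commands" is a list that holds one entry, the list of rows, each a list of 6 numbers: the shift along the tool's x, y, z scaled (see below), then the turn, a rotation vector about the tool's x, y, z scaled (see below). In form: [[[tx, ty, tz, wx, wy, wz], ...]]. A call has 1 to 12 rows; each row shifts and turns the commanded pose from where the row before left it, along the tool's axes as they then stand; what a row does not reach is not made up. The controller multiplies each number of a shift by 150 mm and each number of a turn by pi rad. A row lasts 1/10 s, in which the tool goes at most 50 mm and 8.59 degrees, less where a joint would pass 70% of its speed; a pose out of reach is approached as far as the arm can. A call with a number of a shift or a turn outside -1 to 1 is refused whole. A call with a gripper value outside its range is refused whole. "jaw" is the opening, from 0 (shut) to 1 (fully open), set as the call begins (left out, the last holds). The fingers move at their own pace and stop on an object; "grip_force" is the grip in N (left out, the last holds). Time passes only in rows, so rows that do not move let the fingers close. It gives the time, the measured TCP pose, the force and the opening at its end, in the units of the state.
- manip.read_state(): the state, without advancing time (a new reading comes with each control period).
- manip.grab_frame(name): name is "scene" or "top"; returns a dict with "img" (480x640x3 uint8, red, green, blue), "fx", "fy", "cx", "cy" (pixels), "k1" (the pictures are not rectified: a ray, as slopes to the right and down, at radius r is drawn at 1 + k1 r^2 times it, then the intrinsics apply), "R" (3x3) and "t" (3): a world point X has camera coordinates R X + t. Camera axes: x right, y down, z forward; pixel columns grow to the right and rows downward; lengths in m; the calibration is good to about 2 mm. A picture is of the moment at which its call begins. There is no depth.
- manip.sign_off(): hands the job in, once; it reports no verdict.
Trained networks look in a picture, given as the dict that the camera call returned (one of the last four; its "shot" number tells which), for a name from the list of things; names that differ only in an ending like _2 or _b are one class to them, and where a whole thing is asked for, a point or a joint stands for the part that bears it (a point fixed in the world has none). Each returns a list of dicts, best first, with "confidence" (0 to 1); they miss things now and then, are a little off and sometimes report something else, mostly with a low value. They report only what shows in the picture. A call takes as long as a camera call.
- manip.find_in(picture, thing): "extent" ([centre column, centre row, width, height] in pixels, round what is visible of it).
The state is a dict: "t": time; "q": joint angles; "joint_velocities": joint speeds; "joint_efforts": joint torques, N m; "tcp_pos": TCP position; "tcp_rot": TCP orientation; "contact_force": force on the tool from outside, world axes, zero at the start; "torque": the same for the moment, N m; "gripper_width": opening from 0.0 (shut) to 1.0 (fully open).
Only numpy, scipy, OpenCV 4.12 (cv2) and the standard library are available. Lean on these libraries where they do the work, as an engineer would, in place of code of your own. Each camera call takes 0.05 s, during which the arm holds its last target.

## Task

The shaker's pot is loaded; close it. Lift the lid by its blue bar, feel it into the pot's collar with the red pointer at the green mark on the far side (the pot stops anywhere in its small orbit), press it down gently against the sprung seal and turn it clockwise until the pointer stands at the red mark at the back, then let it rise into its catch and let go. Do not force it, and leave the other things on the bench where they are.

Things in the scene. Friction and masses are not known exactly. Their poses are not given: they have to be found in the camera images.
- shaker: Orbital tube shaker, screwed down, white housing 215x176 mm, console to -x. Origin on the bench under the middle of the orbit, +x to its back, z up. It carries a grey metal pot 124 mm across, top 150 mm up, full of tubes (caps end 124 up). The belt left the pot somewhere in its orbit: its axis is off by up to 6 mm along x and also along y, NOT in this pose; find it by feel. It does not turn; 12 N sideways shifts it.
- orbit_centre (a point): Middle of the orbit at the height of the pot's collar top (the pot's real axis is up to 6 mm off in x and y). The collar has inward ledges, inner radius 44, 6.5 thick, with three slots 16.5 wide, out to radius 51.5, at 105, 225, 345 deg (from shaker +x, counterclockwise from above). 45 deg clockwise of each slot is its catch, a pocket 2.5 mm deep in the ledge's underside, then an end stop.
- green_mark (a point): Green bar on the pot's outer wall, far side, 45 deg counterclockwise (from above) of the red one; nominal place, the pot's orbit offset comes on top. The lid's pointer must stand here for the lugs to drop through the slots (about 2 mm of play each way along the rim).
- red_mark (a point): Red bar on the pot's outer wall, straight back (shaker +x); nominal place, the orbit offset comes on top. With the pointer here the lugs are under their catches (play about 2 mm each way, end stop just beyond). On the collar a black seal ring (radius 52.5 to 57.5) stands 7 mm proud and springs down: 1.6 N to start, 1.6 N more per mm, 7 mm to the hard stop.
- lid: The lid: black knurled wheel, 124 mm across, 63 high, 0.18 to 0.29 kg, blue bar on top. Origin at the middle of its underside, z up, +x to its red pointer. Height of the origin over the bench: 150 mm standing on the ledges (pot not found), 142 lugs on the ledges (turn a little), 135 on the seal in the slots, under 130.5 pressed so that the lugs pass beneath the ledges, 128 hard stop, 133 risen into the catches.
- bar (a point): Middle of the lid's blue grip bar, 47 mm over the lid's origin; the bar lies along the lid's x, 78 long, 18 wide, 32 high (31 to 63 mm over the origin). Grasp it across, from above.
- flange (a point): Middle of the flange's underside, 22 mm over the lid's origin; the flange is 9 thick and lands on the seal. Below it a pilot of radius 42.7, 22 long, and on the pilot three lugs at 60, 180, 300 deg from the pointer, 12 wide, out to radius 49, 8 to 13 mm over the origin. Over 40 N between lid and shaker, all contacts added up, is forcing.
- pointer (a point): Tip of the red pointer on the lid's rim, 74 mm from the lid's axis along its +x, 26 mm over its origin. At the green mark over the slots, at the red mark when locked.
- bottle_tall: tall white wash bottle (80x71x189 mm), loose bystander, leave alone; origin at its underside's centre.
- bottle_short: short white wash bottle (76x63x156 mm), loose bystander, leave alone; origin at its underside's centre.
- timer: small white digital timer (39x68x62 mm), loose bystander, leave alone; origin at its underside's centre.
- tape: roll of beige tape lying flat (69 mm across, 19 high), loose bystander, leave alone; origin at its underside's centre.

How it is judged:
On the way:
1. The lid sits down in the collar, its lugs in the slots and its pointer at the green mark (horizontal distance between lid and shaker below 0.012 m and z of lid in the frame of shaker below 0.1375 m and y of pointer in the frame of shaker above 0.035 m and x of pointer in the frame of shaker above 0.03 m), for 0.1 s.
At the end, for the whole second after the job is handed in: The lid is locked: pointer at the red mark at the back (within 0.1 rad), lugs risen into the catches (lid origin 131.5 to 134.5 mm above the bench, level within 0.04 rad, over the pot within 12 mm of the shaker's axis), at rest and let go (horizontal distance between lid and shaker below 0.012 m and angle between the x axis of lid and the x axis of shaker, either way round below 0.1 rad and x of pointer in the frame of shaker above 0.05 m and z of lid in the frame of shaker between 0.1315 and 0.1345 m and angle between lid's own z axis and vertical below 0.04 rad and linear speed of lid below 0.01 m/s); the robot touches nothing.
It fails at once if The lid is pressed or forced against the shaker with more than 40 N (all their contacts added up) (contact force between lid and shaker above 40 N).
It fails at once if A loose thing on the bench is shifted by more than 20 mm (distance of any of bottle_tall, bottle_short, timer, tape from where it was at the start of the episode above 0.02 m).
It also fails if it takes over 61 s, if anything falls off the work surface, if the arm or the gripper's body presses on something with over 40 N, if the wrist force passes 120 N, or if a joint passes its speed limit or range.

## Working session

There is one attempt and no reset: what is moved stays moved. The work goes in short steps, Python scripts to look and compute and a tool call to move; the robot and the scene stay as the last step left them, time stands still between calls to the robot, and variables do not carry over. Pictures are saved under pics/ and viewed, and the job is handed in when it is done.

Besides the shell and the picture viewer there is one more tool, called by a JSON object that holds its "api" and its "payload", one argument or row to a line. arm_command: Moves the arm, as the interface text tells. Its arguments: {"type":"object","properties":{"commands":{"type":"array","items":{"type":"array","items":{"type":"array","items":{"type":"number"}}}},"jaw":{"type":"number"},"grip_force":{"type":"number"}},"required":["commands"]}

```bash
mkdir -p pics; ls; python3 - <<'E'
from bench import manip
import cv2
print(manip.read_state())
for n in ("scene","top"):
    f=manip.grab_frame(n)
    cv2.imwrite(f"pics/{n}0.png",f["img"][:,:,::-1])
    print(n,{k:v for k,v in f.items() if k!="img"})
    for th in ["shaker","lid","bar","flange","pointer","orbit_centre","green_mark","red_mark","bottle_tall","bottle_short","timer","tape"]:
        try:
            r=manip.find_in(f,th); print(th,[( [round(x) for x in d["extent"]],round(d["confidence"],2)) for d in r[:2]])
        except Exception as e: print(th,e)
E
```

```text
pics
{'t': 0.0, 'q': array([ 9.80965116e-01,  2.87223631e-01,  1.57821071e+00,  2.20792725e-06,
        1.27860831e+00, -1.49984615e-01]), 'joint_velocities': array([ 1.27941146e-03,  5.68930103e-05,  1.84218629e-04,  4.89199697e-04,
        5.61766818e-04, -1.07552386e-05]), 'joint_efforts': array([ 2.70867122e-04, -4.06000650e+01, -2.92621458e+01, -1.50534015e-04,
        5.76405495e-03,  1.47662712e-05]), 'tcp_pos': array([0.28699965, 0.61020225, 0.22989029]), 'tcp_rot': array([-3.13917047e+00, -3.68174989e-04,  2.70174497e+00]), 'contact_force': array([-0.15313901,  0.08894356, -0.26338961]), 'torque': array([-0.0127356 ,  0.04531816,  0.06542413]), 'gripper_width': 1.0075265567614577}
scene {'fx': 449.6227171026636, 'fy': 449.6227171026636, 'cx': 317.6010350222779, 'cy': 229.7789382416697, 'k1': -0.018681780210480788, 'R': array([[ 0.69826022, -0.7154941 ,  0.02237988],
       [-0.33418728, -0.35346672, -0.87371628],
       [ 0.63304938,  0.60260226, -0.48592077]]), 't': array([-0.36554155,  0.32468769,  0.68280531]), 'shot': 1}
shaker [([286, 258, 112, 104], 0.65)]
lid [([403, 
[... 531 characters left out ...]
04174 , -0.99967937, -0.0230787 ],
       [-0.98215063, -0.00589447, -0.18800371],
       [ 0.1878074 ,  0.02462527, -0.98189713]]), 't': array([0.05326806, 0.58884722, 1.06978163]), 'shot': 2}
shaker [([302, 272, 92, 108], 0.67)]
lid [([468, 280, 58, 53], 0.66)]
bar [([466, 280, 56, 63], 0.97), ([304, 272, 88, 110], 0.49)]
flange [([466, 280, 59, 62], 0.7), ([306, 273, 92, 110], 0.57)]
pointer [([467, 280, 59, 66], 0.7)]
orbit_centre [([305, 272, 97, 108], 0.67)]
green_mark [([304, 273, 93, 105], 0.89)]
red_mark [([305, 270, 88, 107], 0.61)]
bottle_tall [([465, 203, 42, 54], 0.69)]
bottle_short [([416, 192, 32, 55], 0.72)]
timer [([219, 221, 31, 24], 0.92)]
tape [([189, 248, 31, 32], 0.77)]
```

```bash
python3 - <<'E'
import cv2
a=cv2.imread("pics/top0.png"); b=cv2.imread("pics/scene0.png")
cv2.imwrite("pics/top0c.png",cv2.resize(a[170:350,150:510],(800,400),interpolation=cv2.INTER_CUBIC))
cv2.imwrite("pics/lidc.png",cv2.resize(a[240:320,420:520],(800,640),interpolation=cv2.INTER_CUBIC)[:600])
cv2.imwrite("pics/shc.png",cv2.resize(a[210:335,240:370],(624,600),interpolation=cv2.INTER_CUBIC))
cv2.imwrite("pics/scenec.png",cv2.resize(b[180:400,220:500],(763,600),interpolation=cv2.INTER_CUBIC))
E
```

```text
(no output)
```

View pics/lidc.png

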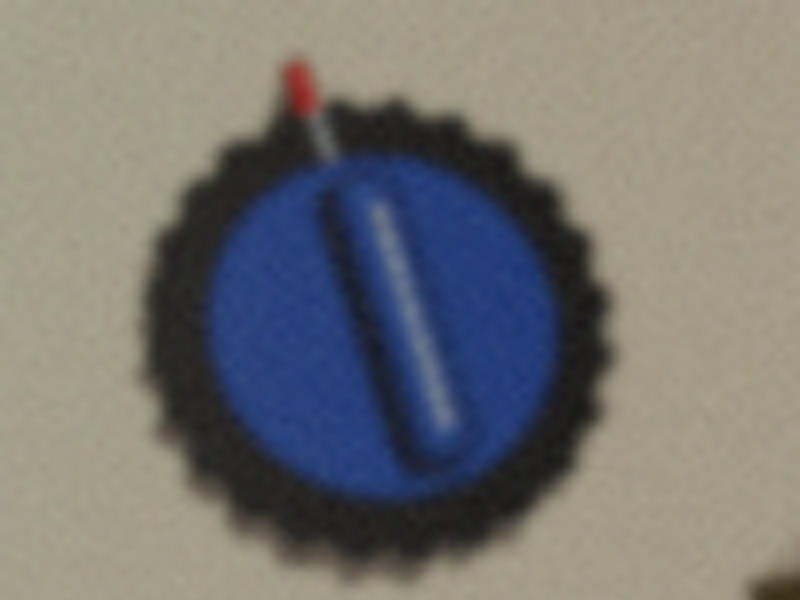

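View pics/shc.png

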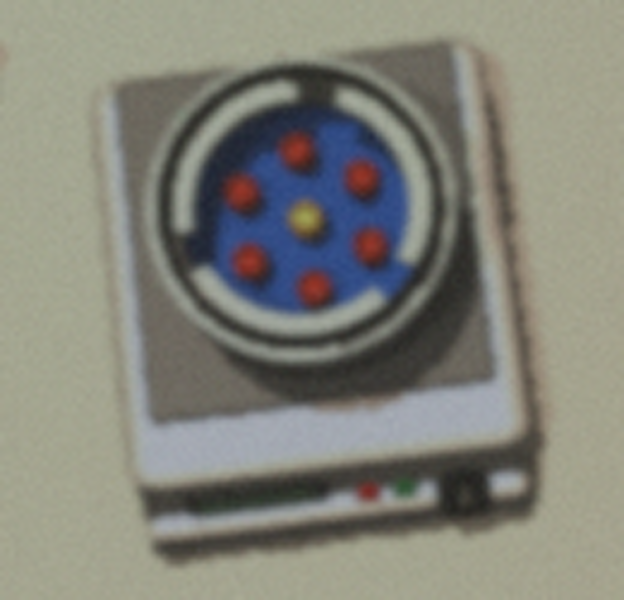

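View pics/scenec.png

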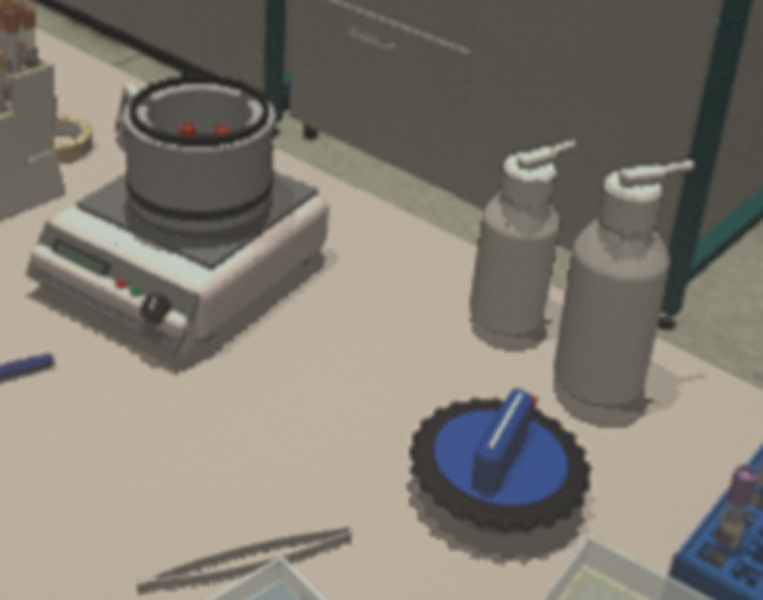

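View pics/top0.png

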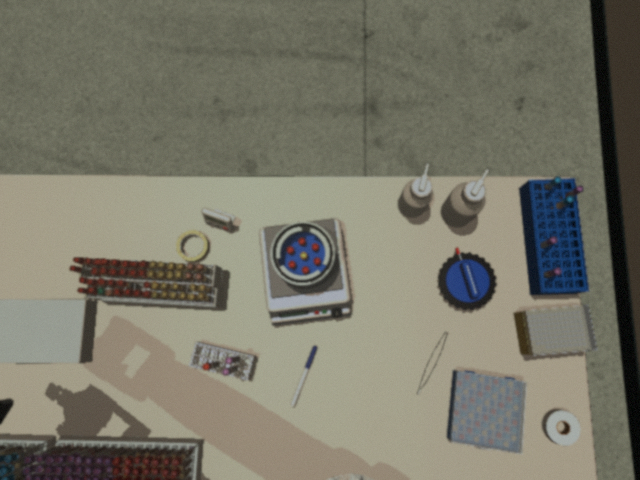

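```bash
cat > h.py <<'E'
import numpy as np, cv2
from bench import manip
def proj(f,X):
    X=np.atleast_2d(X); c=X@f["R"].T+f["t"]; s=c[:,:2]/c[:,2:]
    r2=(s**2).sum(1,keepdims=True); s=s*(1+f["k1"]*r2)
    return s*[f["fx"],f["fy"]]+[f["cx"],f["cy"]]
def back(f,px,z):
    px=np.atleast_2d(px).astype(float); d=(px-[f["cx"],f["cy"]])/[f["fx"],f["fy"]]; s=d.copy()
    for _ in range(20): s=d/(1+f["k1"]*(s**2).sum(1,keepdims=True))
    D=np.c_[s,np.ones(len(s))]@f["R"]; C=-f["R"].T@f["t"]
    return C+D*((z-C[2])/D[:,2])[:,None]
def st():
    s=manip.read_state(); print("t%.2f"%s["t"],"tcp",np.round(s["tcp_pos"],4),"rot",np.round(s["tcp_rot"],4),"F",np.round(s["contact_force"],2),"M",np.round(s["torque"],2),"w%.3f"%s["gripper_width"],"q",np.round(s["q"],2)); return s
E
python3 - <<'E'
from h import *
import pickle
from scipy.optimize import least_squares
fs={n:manip.grab_frame(n) for n in ("top","scene")}
pickle.dump(fs,open("f0.pkl","wb"))
t=fs["top"]; img=t["img"].astype(float)
cr=lambda p:[p[0]/8+420,p[1]/8+240]
print("ptr tip",back(t,cr((295,62)),.026),"bar hl",back(t,[cr((377,200)),cr((445,425))],.063))
cs=lambda p:[p[0]/4.8+240,p[1]/4.8+210]
print("pot yellow", back(t,cs((306,217)),.124))
print("housing plate corners",back(t,[cs((108,85)),cs((470,42)),cs((527,440)),cs((140,485))],.07))
# ring radial: gray
g=cv2.GaussianBlur(img.mean(2).astype(np.float32),(0,0),0.7)
def circ_fit(c0,rads,z,dark,n=120):
    c=np.array(c0)
    for it in range(6):
        th=np.arange(n)*2*np.pi/n; pts=[]
        for a in th:
            u=np.array([np.cos(a),np.sin(a)])
            P=np.c_[c+rads[:,None]*u,np.full(len(rads),z)]
            p=proj(t,P).astype(np.float32)
            v=cv2.remap(g,p[:,0][None],p[:,1][None],cv2.INTER_LINEAR)[0]
            k=dark(v)
            if k is not None: pts.append(np.r_[c+rads[k]*u,a,rads[k]])
        pts=np.array(pts)
        r=least_squares(lambda q:np.hypot(pts[:,0]-q[0],pts[:,1]-q[1])-q[2],[c[0],c[1],rads.mean()],loss="soft_l1",f_scale=.001)
        c=r.x[:2]
    return r.x,np.sqrt(np.mean(r.fun**2)),len(pts)
c0=back(t,cs((306,210)),.157)[0,:2]
print("seal",circ_fit(c0,np.arange(.048,.0615,.0002),.157,lambda v:np.argmin(v)))
print("pot outer",circ_fit(c0,np.arange(.058,.068,.0002),.150,lambda v:np.argmin(np.diff(v))))
c1=back(t,cr((380,330)),.031)[0,:2]
print("lid outer",circ_fit(c1,np.arange(.055,.070,.0002),.0265,lambda v:np.argmax(np.diff(v))))
sat=(img[...,2]-img[...,0]).astype(np.float32); g=cv2.GaussianBlur(sat,(0,0),.7)
print("lid blue",circ_fit(c1,np.arange(.04,.052,.0002),.031,lambda v:np.argmin(np.diff(v))))
E
```

```text
ptr tip [[ 0.57103274 -0.22474212  0.026     ]] bar hl [[ 0.52875751 -0.23601414  0.063     ]
 [ 0.47106678 -0.25074111  0.063     ]]
pot yellow [[0.537314   0.09805211 0.124     ]]
housing plate corners [[0.60356048 0.1894389  0.07      ]
 [0.62371038 0.03099926 0.07      ]
 [0.4504953  0.00578735 0.07      ]
 [0.43010981 0.17004537 0.07      ]]
seal (array([0.52404112, 0.08834512, 0.05275744]), np.float64(0.00326904476724578), 120)
pot outer (array([0.53945603, 0.09968428, 0.06349239]), np.float64(0.0014628628608213147), 120)
lid outer (array([ 0.49876752, -0.24147122,  0.06137651]), np.float64(0.0016592719193984197), 120)
lid blue (array([ 0.50063091, -0.24270491,  0.04529953]), np.float64(0.0006376573297852934), 120)
```

```bash
cat > ov.py <<'E'
from h import *
import pickle
fs=pickle.load(open("f0.pkl","rb")); t=fs["top"]
def draw(img,f,box,sc,curves):
    x0,y0,x1,y1=box
    o=cv2.resize(img[y0:y1,x0:x1,::-1],None,fx=sc,fy=sc,interpolation=cv2.INTER_CUBIC)
    for X,c,cl in curves:
        p=((proj(f,X)-[x0,y0]+.5)*sc-.5)
        cv2.polylines(o,[np.round(p*8).astype(np.int32)],cl,c,1,cv2.LINE_AA,3)
    return o
th=np.linspace(0,2*np.pi,100)
C=lambda c,r,z:np.c_[c[0]+r*np.cos(th),c[1]+r*np.sin(th),0*th+z]
def slots(c,yaw,z):
    out=[]
    for a in (105,225,345):
        a=np.deg2rad(a)+yaw; u=np.array([np.cos(a),np.sin(a)]); v=np.array([-u[1],u[0]])
        P=[c+u*44-0*v for _ in ()]
        P=np.array([c+u*r+v*w for r,w in((.044,-.00825),(.0515,-.00825),(.0515,.00825),(.044,.00825))])
        out.append((np.c_[P,np.full(4,z)],(0,255,255),False))
    return out
E
python3 - <<'E'
from ov import *
for k,c in enumerate([(.5395,.0997)]):
    c=np.array(c)
    cur=[(C(c,.062,.150),(0,255,0),True),(C(c,.0575,.157),(255,0,255),True),(C(c,.0525,.157),(255,0,255),True),(C(c,.044,.150),(0,255,255),True)]+slots(c,.126,.150)
    cv2.imwrite(f"pics/ovp{k}.png",draw(t["img"],t,(250,210,360,310),6,cur))
c=np.array((.4995,-.2422))
cur=[(C(c,.062,.031),(0,255,0),True),(C(c,.062,.022),(0,200,0),True)]
a=.24;u=np.array([np.cos(a),np.sin(a)]);v=np.array([-u[1],u[0]])
P=np.array([c+u*s*.039+v*w*.009 for s,w in((1,1),(1,-1),(-1,-1),(-1,1))])
cur+=[(np.c_[P,np.full(4,.063)],(0,255,255),True),(np.array([[*(c+u*.062),.026],[*(c+u*.074),.026]]),(0,255,0),False)]
cv2.imwrite("pics/ovl.png",draw(t["img"],t,(420,240,520,320),7,cur))
s=fs["scene"]; c=np.array((.5395,.0997))
cur=[(C(c,.062,.150),(0,255,0),True),(C(c,.0575,.157),(255,0,255),True)]
cv2.imwrite("pics/ovs.png",draw(s["img"],s,(220,190,360,310),5,cur))
E
```

```text
(no output)
```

View pics/ovp0.png

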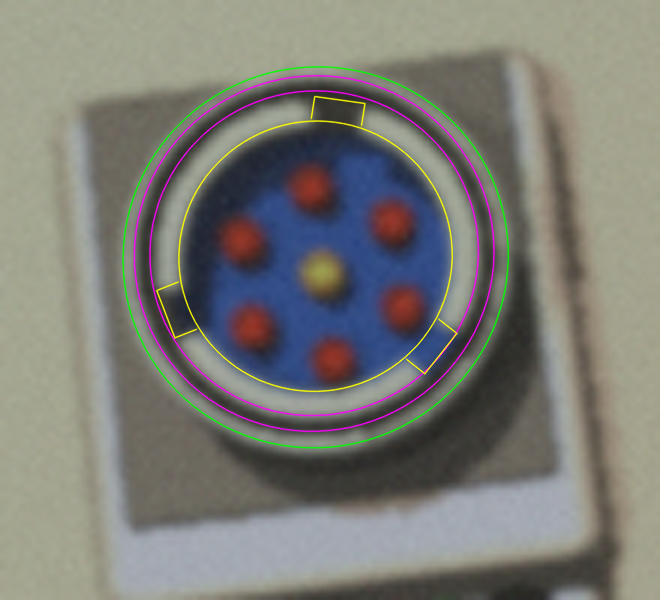

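View pics/ovl.png

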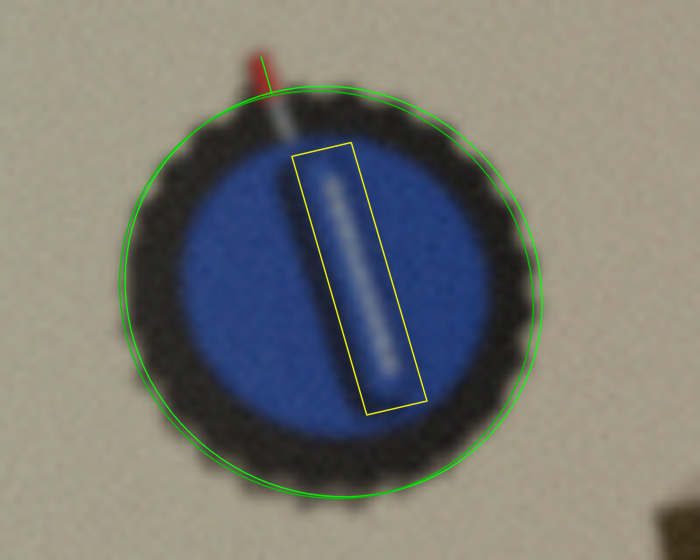

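View pics/ovs.png

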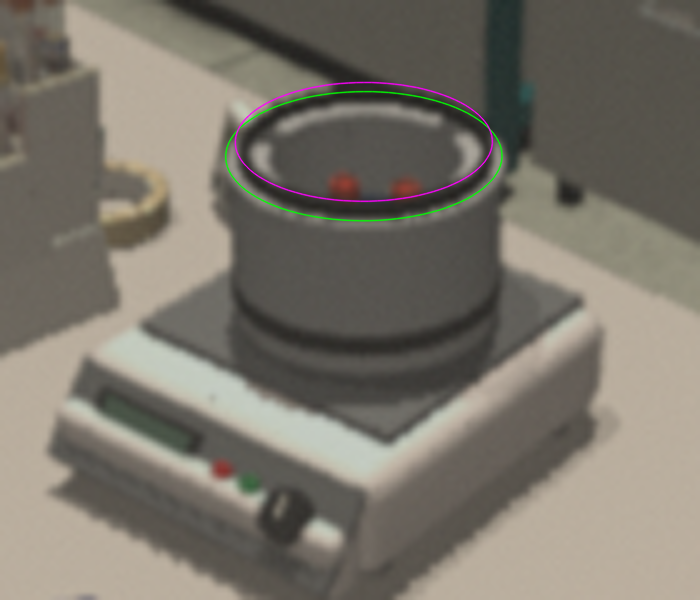

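```bash
cat > gen.py <<'E'
from h import *
from scipy.spatial.transform import Rotation as Ro
import json
def rows(p0,r0,targets,nd=3):
    """targets: list of (xyz,yaw) per row, tool down"""
    R=Ro.from_euler('xyz',r0); p=np.array(p0,float); out=[]
    for x,yaw in targets:
        Rt=Ro.from_euler('xyz',[np.pi,0,yaw])
        d=R.inv().apply(np.array(x)-p)/.15; w=(R.inv()*Rt).as_rotvec()/np.pi
        row=np.round(np.r_[d,w],nd)+0.
        if np.linalg.norm(row[:3])*.15>.05 or np.linalg.norm(row[3:])*180>8.6: print("LIMIT",row)
        p=p+R.apply(row[:3]*.15); R=R*Ro.from_rotvec(row[3:]*np.pi); out.append(row.tolist())
    for i in range(0,len(out),12): print(json.dumps(out[i:i+12]))
    print("end",p,R.as_euler('xyz'))
    return out,p,R
E
python3 - <<'E'
from gen import *
N=22; T=[]
for i in range(1,N+1):
    s=i/N; a=1.131+(-.452-1.131)*s; r=.674+(.5544-.674)*s
    z=.23+.05*min(1,s*3) - (.12*max(0,(s-.75)/.25))
    yaw=2.7017+(.24-2.7017)*min(1,s)
    T.append(([r*np.cos(a),r*np.sin(a),z],yaw))
rows([.287,.6102,.2299],[-np.pi,0,2.7017],T)
t=manip.read_state()
E
```

```text
[[-0.321, -0.05, -0.046, 0.0, 0.0, 0.036], [-0.32, -0.034, -0.046, 0.0, 0.0, 0.035], [-0.318, -0.023, -0.045, 0.0, 0.0, 0.036], [-0.316, -0.01, -0.045, 0.0, 0.0, 0.035], [-0.313, 0.002, -0.046, 0.0, 0.0, 0.036], [-0.311, 0.015, -0.045, 0.0, 0.0, 0.036], [-0.307, 0.027, -0.046, 0.0, 0.0, 0.035], [-0.304, 0.038, -0.015, 0.0, 0.0, 0.036], [-0.299, 0.049, 0.0, 0.0, 0.0, 0.036], [-0.294, 0.061, 0.0, 0.0, 0.0, 0.035], [-0.29, 0.071, 0.0, 0.0, 0.0, 0.036], [-0.284, 0.082, 0.0, 0.0, 0.0, 0.035]]
[[-0.278, 0.092, 0.0, 0.0, 0.0, 0.036], [-0.272, 0.102, 0.0, 0.0, 0.0, 0.036], [-0.265, 0.111, 0.0, 0.0, 0.0, 0.035], [-0.258, 0.12, 0.0, 0.0, 0.0, 0.036], [-0.252, 0.13, 0.073, 0.0, 0.0, 0.035], [-0.244, 0.137, 0.145, 0.0, 0.0, 0.036], [-0.236, 0.145, 0.146, 0.0, 0.0, 0.036], [-0.228, 0.153, 0.145, 0.0, 0.0, 0.035], [-0.22, 0.16, 0.146, 0.0, 0.0, 0.036], [-0.212, 0.168, 0.145, 0.0, 0.0, 0.036]]
end [ 0.49872996 -0.24220918  0.16      ] [-3.14159265  0.          0.23869136]
```

{"api": "arm_command", "payload": {
  "commands": [
    [[-0.321,-0.05,-0.046,0.0,0.0,0.036],[-0.32,-0.034,-0.046,0.0,0.0,0.035],[-0.318,-0.023,-0.045,0.0,0.0,0.036],[-0.316,-0.01,-0.045,0.0,0.0,0.035],[-0.313,0.002,-0.046,0.0,0.0,0.036],[-0.311,0.015,-0.045,0.0,0.0,0.036],[-0.307,0.027,-0.046,0.0,0.0,0.035],[-0.304,0.038,-0.015,0.0,0.0,0.036],[-0.299,0.049,0.0,0.0,0.0,0.036],[-0.294,0.061,0.0,0.0,0.0,0.035],[-0.29,0.071,0.0,0.0,0.0,0.036],[-0.284,0.082,0.0,0.0,0.0,0.035]]
  ],
  "jaw": 0.5
}}

```text
t: 2.6
tcp_pos: [0.5879, 0.1596, 0.2816]
tcp_rot: [3.141, -0.0, 1.356]
contact_force: [1.2, 0.4, 0.1]
gripper_width: 0.504
```

{"api": "arm_command", "payload": {
  "commands": [
    [[-0.278,0.092,0.0,0.0,0.0,0.036],[-0.272,0.102,0.0,0.0,0.0,0.036],[-0.265,0.111,0.0,0.0,0.0,0.035],[-0.258,0.12,0.0,0.0,0.0,0.036],[-0.252,0.13,0.073,0.0,0.0,0.035],[-0.244,0.137,0.145,0.0,0.0,0.036],[-0.236,0.145,0.146,0.0,0.0,0.036],[-0.228,0.153,0.145,0.0,0.0,0.035],[-0.22,0.16,0.146,0.0,0.0,0.036],[-0.212,0.168,0.145,0.0,0.0,0.036],[0,0,0,0,0,0],[0,0,0,0,0,0]]
  ]
}}

```text
t: 3.8
tcp_pos: [0.4986, -0.2421, 0.161]
tcp_rot: [-3.14, 0.0, 0.237]
contact_force: [-0.0, 0.3, 1.0]
gripper_width: 0.501
```

```bash
python3 - <<'E'
from h import *
st()
for n in("top","scene"):
    f=manip.grab_frame(n); cv2.imwrite(f"pics/{n}1.png",f["img"][:,:,::-1])
E
```

```text
t3.80 tcp [ 0.4986 -0.2421  0.161 ] rot [-3.1405e+00  3.0000e-04  2.3740e-01] F [-0.    0.3   1.02] M [-0.03 -0.02 -0.02] w0.501 q [-0.64  0.09  1.94  0.    1.11  0.7 ]
```

View pics/scene1.png

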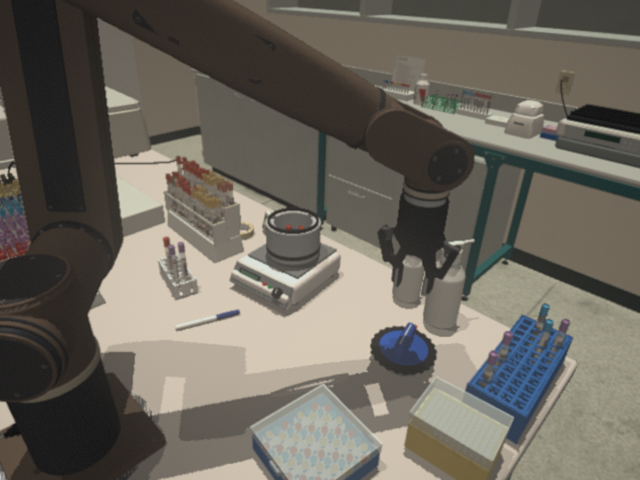

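View pics/top1.png

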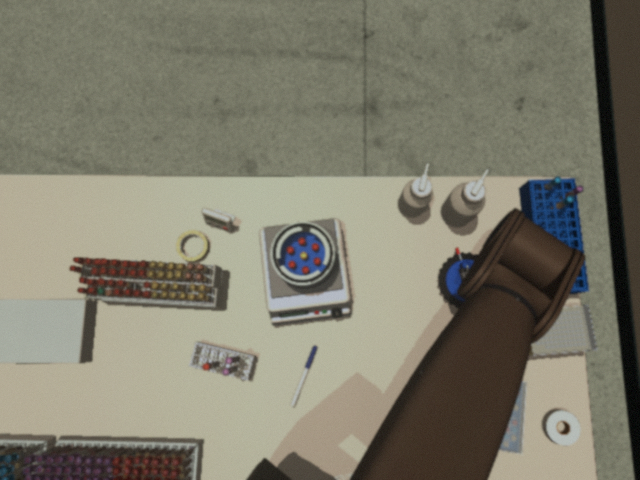

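{"api": "arm_command", "payload": {
  "commands": [
    [[0,0,0.19,0,0,0],[0,0,0.19,0,0,0],[0,0,0.19,0,0,0],[0,0,0.15,0,0,0],[0,0,0.08,0,0,0],[0,0,0.04,0,0,0],[0,0,0,0,0,0]]
  ]
}}

```text
t: 4.6
tcp_pos: [0.4998, -0.2412, 0.0357]
tcp_rot: [3.141, -0.0, 0.24]
contact_force: [0.4, -1.3, 1.2]
gripper_width: 0.499
```

{"api": "arm_command", "payload": {
  "commands": [
    [[0,0,0,0,0,0],[0,0,0,0,0,0],[0,0,0,0,0,0],[0,0,0,0,0,0],[0,0,0,0,0,0],[0,0,0,0,0,0]]
  ],
  "jaw": 0,
  "grip_force": 60
}}

```text
t: 5.2
tcp_pos: [0.5004, -0.2426, 0.0372]
tcp_rot: [3.139, -0.002, 0.239]
contact_force: [0.5, 0.9, 5.3]
gripper_width: 0.199
```

{"api": "arm_command", "payload": {
  "commands": [
    [[0,0,-0.05,0,0,0],[0,0,-0.1,0,0,0],[0,0,-0.2,0,0,0],[0,0,-0.3,0,0,0],[0,0,-0.3,0,0,0],[0,0,-0.3,0,0,0],[0,0,-0.15,0,0,0],[0,0,0,0,0,0],[0,0,0,0,0,0]]
  ]
}}

```text
t: 6.1
tcp_pos: [0.4985, -0.2412, 0.2448]
tcp_rot: [-3.141, 0.001, 0.239]
contact_force: [0.0, 0.8, -3.5]
gripper_width: 0.199
```

```bash
python3 - <<'E'
from gen import *
s=st()
p0=s["tcp_pos"];p1=np.array([.5385,.1,.245]); N=12; T=[]
a0=np.arctan2(p0[1],p0[0]);r0=np.hypot(p0[0],p0[1]);a1=np.arctan2(p1[1],p1[0]);r1=np.hypot(*p1[:2])
for i in range(1,N+1):
    k=i/N; a=a0+(a1-a0)*k;r=r0+(r1-r0)*k
    T.append(([r*np.cos(a),r*np.sin(a),p0[2]+(p1[2]-p0[2])*k],.2387+(.911-.2387)*k))
rows(p0,[np.pi,0,.2387],T)
E
```

```text
t6.10 tcp [ 0.4985 -0.2412  0.2448] rot [-3.1408e+00  7.0000e-04  2.3870e-01] F [ 0.04  0.82 -3.55] M [ 0.    0.08 -0.01] w0.199 q [-0.63  0.01  1.86 -0.    1.27  0.7 ]
[[0.117, -0.156, 0.0, 0.0, 0.0, -0.018], [0.118, -0.155, 0.0, 0.0, 0.0, -0.018], [0.118, -0.155, 0.0, 0.0, 0.0, -0.017], [0.119, -0.154, -0.001, 0.0, 0.0, -0.018], [0.118, -0.154, 0.0, 0.0, 0.0, -0.018], [0.12, -0.153, 0.0, 0.0, 0.0, -0.018], [0.119, -0.153, 0.0, 0.0, 0.0, -0.018], [0.12, -0.152, 0.0, 0.0, 0.0, -0.018], [0.121, -0.152, 0.0, 0.0, 0.0, -0.017], [0.12, -0.151, 0.0, 0.0, 0.0, -0.018], [0.121, -0.151, -0.001, 0.0, 0.0, -0.018], [0.121, -0.15, 0.0, 0.0, 0.0, -0.018]]
end [0.53843454 0.09997251 0.24505029] [3.14159265 0.         0.91100083]
```

{"api": "arm_command", "payload": {
  "commands": [
    [[0.117,-0.156,0.0,0.0,0.0,-0.018],[0.118,-0.155,0.0,0.0,0.0,-0.018],[0.118,-0.155,0.0,0.0,0.0,-0.017],[0.119,-0.154,-0.001,0.0,0.0,-0.018],[0.118,-0.154,0.0,0.0,0.0,-0.018],[0.12,-0.153,0.0,0.0,0.0,-0.018],[0.119,-0.153,0.0,0.0,0.0,-0.018],[0.12,-0.152,0.0,0.0,0.0,-0.018],[0.121,-0.152,0.0,0.0,0.0,-0.017],[0.12,-0.151,0.0,0.0,0.0,-0.018],[0.121,-0.151,-0.001,0.0,0.0,-0.018],[0.121,-0.15,0.0,0.0,0.0,-0.018]]
  ]
}}

```text
t: 7.3
tcp_pos: [0.537, 0.1007, 0.2417]
tcp_rot: [-3.136, 0.004, 0.913]
contact_force: [-0.2, 0.3, -2.5]
gripper_width: 0.196
```

{"api": "arm_command", "payload": {
  "commands": [
    [[0,0,0,0,0,0],[0,0,0,0,0,0],[0,0,0,0,0,0]]
  ]
}}

```text
t: 7.6
tcp_pos: [0.5384, 0.0988, 0.2439]
tcp_rot: [-3.139, 0.002, 0.91]
contact_force: [-0.6, 0.0, -2.9]
gripper_width: 0.198
```

```bash
python3 - <<'E'
from h import *
import pickle
st()
fs={n:manip.grab_frame(n) for n in ("top","scene")}; pickle.dump(fs,open("f2.pkl","wb"))
for n,b in (("top",(240,190,400,310)),("scene",(200,130,400,280))):
    x0,y0,x1,y1=b
    cv2.imwrite(f"pics/{n}2.png",cv2.resize(fs[n]["img"][y0:y1,x0:x1,::-1],None,fx=4,fy=4,interpolation=cv2.INTER_CUBIC))
E
```

```text
t7.60 tcp [0.5384 0.0988 0.2439] rot [-3.1394e+00  2.3000e-03  9.1010e-01] F [-0.59  0.01 -2.89] M [ 0.   -0.   -0.01] w0.198 q [-0.   -0.    1.88 -0.    1.27  0.66]
```

View pics/top2.png

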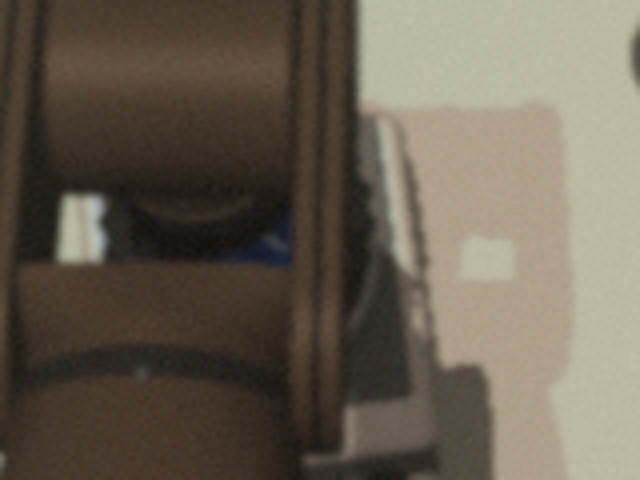

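View pics/scene2.png

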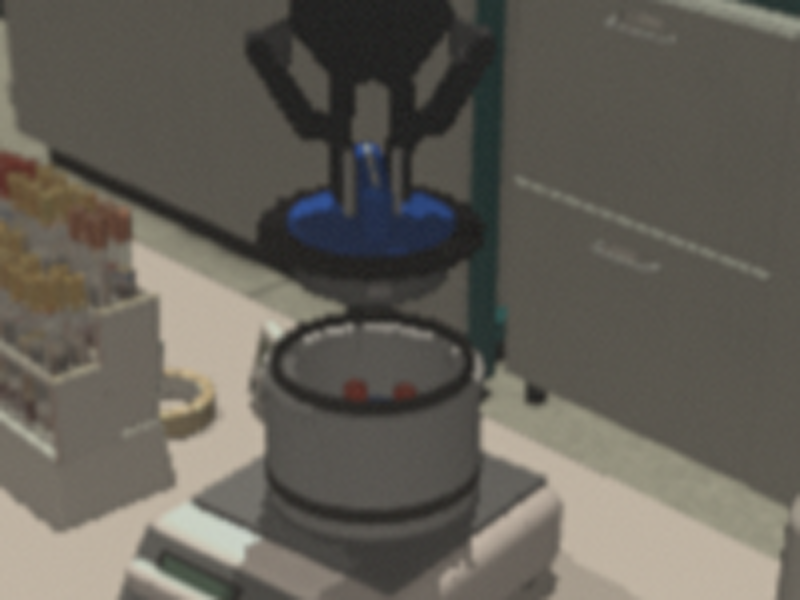

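```bash
python3 - <<'E'
from ov import *
fs=pickle.load(open("f2.pkl","rb")); s=fs["scene"]
cp=np.array([.5385,.1002]); cl=np.array([.5385,.1]); zl=.245-.0365
cur=[(C(cp,.062,.150),(0,255,0),True),(C(cp,.0575,.157),(255,0,255),True),(C(cl,.062,zl+.031),(0,255,255),True),(C(cl,.062,zl+.022),(0,255,255),True),(C(cl,.0427,zl),(0,255,255),True)]
cv2.imwrite("pics/ov3.png",draw(s["img"],s,(240,160,350,275),5.2,cur))
E
```

```text
(no output)
```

View pics/ov3.png

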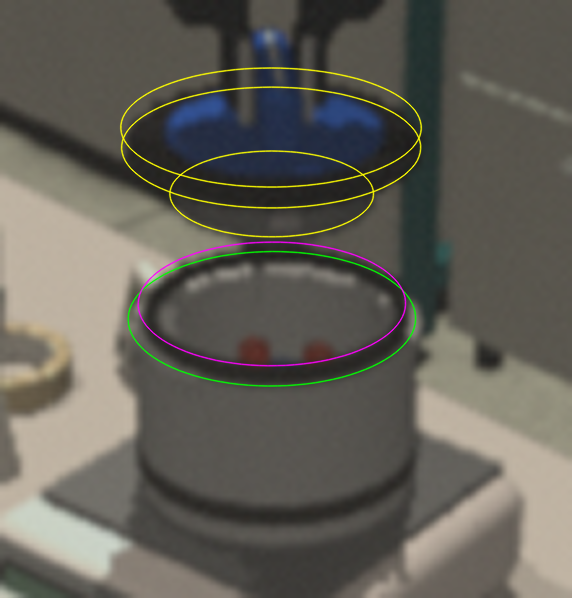

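{"api": "arm_command", "payload": {
  "commands": [
    [[0,0,0.13,0,0,0],[0,0,0.13,0,0,0],[0,0,0.08,0,0,0],[0,0,0.03,0,0,0],[0,0,0,0,0,0],[0,0,0,0,0,0]]
  ]
}}

```text
t: 8.3
tcp_pos: [0.5397, 0.0994, 0.1912]
tcp_rot: [3.14, -0.001, 0.911]
contact_force: [-0.4, 0.2, -2.4]
gripper_width: 0.196
```

{"api": "arm_command", "payload": {
  "commands": [
    [[0,0,0.007,0,0,0],[0,0,0.007,0,0,0],[0,0,0,0,0,0]]
  ]
}}

```text
t: 8.6
tcp_pos: [0.5392, 0.0996, 0.1884]
tcp_rot: [3.141, -0.0, 0.911]
contact_force: [-0.1, 0.3, -3.3]
gripper_width: 0.201
```

{"api": "arm_command", "payload": {
  "commands": [
    [[0,0,0.007,0,0,0],[0,0,0.007,0,0,0],[0,0,0,0,0,0]]
  ]
}}

```text
t: 8.9
tcp_pos: [0.5389, 0.0995, 0.1858]
tcp_rot: [-3.141, 0.0, 0.911]
contact_force: [-0.0, -0.4, -2.0]
gripper_width: 0.201
```

{"api": "arm_command", "payload": {
  "commands": [
    [[0,0,0.007,0,0,0],[0,0,0.007,0,0,0],[0,0,0,0,0,0]]
  ]
}}

```text
t: 9.2
tcp_pos: [0.5389, 0.0995, 0.1837]
tcp_rot: [-3.141, 0.0, 0.911]
contact_force: [0.1, 0.0, -2.4]
gripper_width: 0.199
```

{"api": "arm_command", "payload": {
  "commands": [
    [[0,0,0.007,0,0,0],[0,0,0,0,0,0],[0,0,0,0,0,0]]
  ]
}}

```text
t: 9.5
tcp_pos: [0.539, 0.0995, 0.1828]
tcp_rot: [-3.142, 0.0, 0.911]
contact_force: [1.3, -0.1, -4.1]
gripper_width: 0.2
```

{"api": "arm_command", "payload": {
  "commands": [
    [[0,0,0.007,0,0,0],[0,0,0.007,0,0,0],[0,0,0,0,0,0]]
  ]
}}

```text
t: 9.8
tcp_pos: [0.539, 0.0995, 0.1806]
tcp_rot: [-3.142, 0.0, 0.911]
contact_force: [-0.5, -0.9, -2.8]
gripper_width: 0.201
```

{"api": "arm_command", "payload": {
  "commands": [
    [[0,0,0.007,0,0,0],[0,0,0.007,0,0,0],[0,0,0,0,0,0]]
  ]
}}

```text
t: 10.1
tcp_pos: [0.539, 0.0995, 0.1785]
tcp_rot: [-3.141, 0.0, 0.911]
contact_force: [-0.2, 0.7, -2.3]
gripper_width: 0.196
```

{"api": "arm_command", "payload": {
  "commands": [
    [[0,0,0.007,0,0,0],[0,0,0,0,0,0],[0,0,0,0,0,0]]
  ]
}}

```text
t: 10.4
tcp_pos: [0.539, 0.0995, 0.1775]
tcp_rot: [-3.142, 0.0, 0.911]
contact_force: [0.0, -1.7, -1.8]
gripper_width: 0.197
```

{"api": "arm_command", "payload": {
  "commands": [
    [[0,0,0.007,0,0,0],[0,0,0,0,0,0],[0,0,0,0,0,0]]
  ]
}}

```text
t: 10.7
tcp_pos: [0.539, 0.0995, 0.1765]
tcp_rot: [-3.142, 0.0, 0.911]
contact_force: [0.5, -0.1, -2.2]
gripper_width: 0.2
```

{"api": "arm_command", "payload": {
  "commands": [
    [[0,0,0.007,0,0,0],[0,0,0,0,0,0],[0,0,0,0,0,0]]
  ]
}}

```text
t: 11.0
tcp_pos: [0.539, 0.0995, 0.1754]
tcp_rot: [-3.142, 0.0, 0.911]
contact_force: [0.2, -1.2, -3.1]
gripper_width: 0.201
```

{"api": "arm_command", "payload": {
  "commands": [
    [[0,0,0.007,0,0,0],[0,0,0,0,0,0],[0,0,0,0,0,0]]
  ]
}}

```text
t: 11.3
tcp_pos: [0.539, 0.0995, 0.1744]
tcp_rot: [-3.142, 0.0, 0.911]
contact_force: [-0.0, -1.1, -3.3]
gripper_width: 0.194
```

{"api": "arm_command", "payload": {
  "commands": [
    [[0,0,0.007,0,0,0],[0,0,0.007,0,0,0],[0,0,0,0,0,0]]
  ]
}}

```text
t: 11.6
tcp_pos: [0.5391, 0.0995, 0.1723]
tcp_rot: [3.142, 0.0, 0.911]
contact_force: [0.2, -0.9, -2.4]
gripper_width: 0.197
```

{"api": "arm_command", "payload": {
  "commands": [
    [[0,0,0.007,0,0,0],[0,0,0,0,0,0],[0,0,0,0,0,0]]
  ]
}}

```text
t: 11.9
tcp_pos: [0.5391, 0.0995, 0.1715]
tcp_rot: [3.141, -0.0, 0.911]
contact_force: [0.6, -1.6, -0.6]
gripper_width: 0.201
```

{"api": "arm_command", "payload": {
  "commands": [
    [[0,0,0.007,0,0,0],[0,0,0,0,0,0],[0,0,0,0,0,0]]
  ]
}}

```text
t: 12.2
tcp_pos: [0.5392, 0.0995, 0.1706]
tcp_rot: [3.141, -0.0, 0.911]
contact_force: [-1.0, -0.9, 1.9]
gripper_width: 0.201
```

```bash
python3 - <<'E'
from h import *
import pickle
st()
fs={n:manip.grab_frame(n) for n in ("scene",)}; pickle.dump(fs,open("f3.pkl","wb"))
x0,y0,x1,y1=(230,160,380,270)
cv2.imwrite(f"pics/scene3.png",cv2.resize(fs["scene"]["img"][y0:y1,x0:x1,::-1],None,fx=5,fy=5,interpolation=cv2.INTER_CUBIC))
E
```

```text
t12.20 tcp [0.5392 0.0995 0.1706] rot [ 3.1412e+00 -1.0000e-04  9.1120e-01] F [-1.02 -0.95  1.87] M [-0.23  0.21  0.02] w0.201 q [-0.    0.07  1.94 -0.    1.13  0.66]
```

View pics/scene3.png

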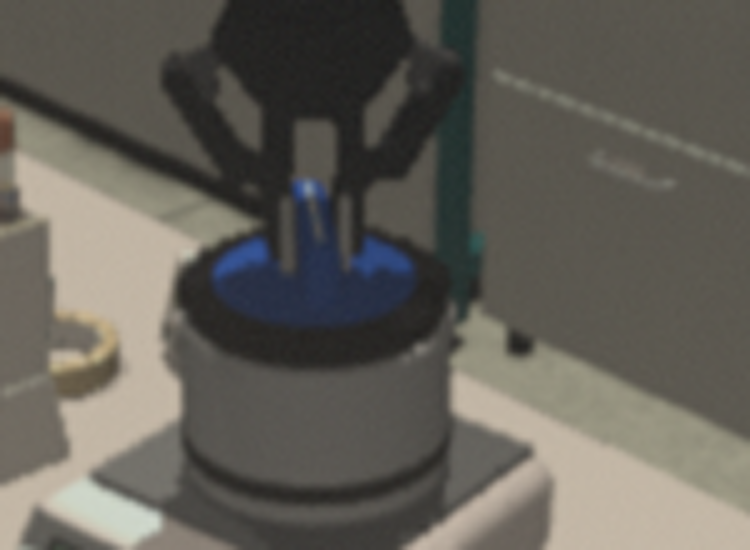

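{"api": "arm_command", "payload": {
  "commands": [
    [[0,0,0.008,0,0,0],[0,0,0.008,0,0,0],[0,0,0,0,0,0],[0,0,0,0,0,0]]
  ]
}}

```text
t: 12.65
tcp_pos: [0.5393, 0.0995, 0.1684]
tcp_rot: [3.141, -0.0, 0.911]
contact_force: [-2.3, -1.7, 5.2]
gripper_width: 0.198
```

{"api": "arm_command", "payload": {
  "commands": [
    [[0,0,0.008,0,0,0],[0,0,0,0,0,0],[0,0,0,0,0,0]]
  ]
}}

```text
t: 12.95
tcp_pos: [0.5393, 0.0995, 0.1673]
tcp_rot: [3.141, -0.0, 0.911]
contact_force: [-3.5, -1.6, 5.7]
gripper_width: 0.2
```

{"api": "arm_command", "payload": {
  "commands": [
    [[-0.003,0.002,0.008,0,0,0],[0,0,0,0,0,0],[0,0,0,0,0,0]]
  ]
}}

```text
t: 13.25
tcp_pos: [0.5393, 0.0994, 0.1665]
tcp_rot: [3.142, -0.001, 0.911]
contact_force: [-3.9, -0.1, 6.7]
gripper_width: 0.199
```

{"api": "arm_command", "payload": {
  "commands": [
    [[-0.003,-0.005,0.004,0,0,0],[0,0,0,0,0,0.01],[0,0,0,0,0,0.015],[0,0,0,0,0,0.015],[0,0,0,0,0,0]]
  ]
}}

```text
t: 13.75
tcp_pos: [0.5396, 0.0993, 0.1666]
tcp_rot: [3.139, -0.003, 0.785]
contact_force: [-1.4, -0.8, 7.2]
gripper_width: 0.198
```

```bash
python3 - <<'E'
from h import *
st()
E
```

```text
t13.75 tcp [0.5396 0.0993 0.1666] rot [ 3.139e+00 -3.000e-03  7.853e-01] F [-1.41 -0.78  7.2 ] M [-0.12  0.3   0.05] w0.198 q [-0.    0.07  1.95  0.    1.12  0.78]
```

{"api": "arm_command", "payload": {
  "commands": [
    [[0,0,0,0,0,0.015],[0,0,0,0,0,0.015],[0,0,0,0,0,0.015],[0,0,0,0,0,0.015],[0,0,0,0,0,0]]
  ]
}}

```text
t: 14.25
tcp_pos: [0.5396, 0.0993, 0.1666]
tcp_rot: [3.139, -0.003, 0.597]
contact_force: [-0.6, -0.4, 7.2]
gripper_width: 0.193
```

```bash
python3 - <<'E'
from h import *
import pickle
st()
fs={n:manip.grab_frame(n) for n in ("scene",)}; pickle.dump(fs,open("f4.pkl","wb"))
x0,y0,x1,y1=(230,160,380,270)
cv2.imwrite(f"pics/scene4.png",cv2.resize(fs["scene"]["img"][y0:y1,x0:x1,::-1],None,fx=5,fy=5,interpolation=cv2.INTER_CUBIC))
E
```

```text
t14.25 tcp [0.5396 0.0993 0.1666] rot [ 3.1394 -0.0035  0.5969] F [-0.59 -0.36  7.17] M [-0.17  0.23  0.05] w0.193 q [-0.    0.07  1.95  0.    1.12  0.97]
```

View pics/scene4.png

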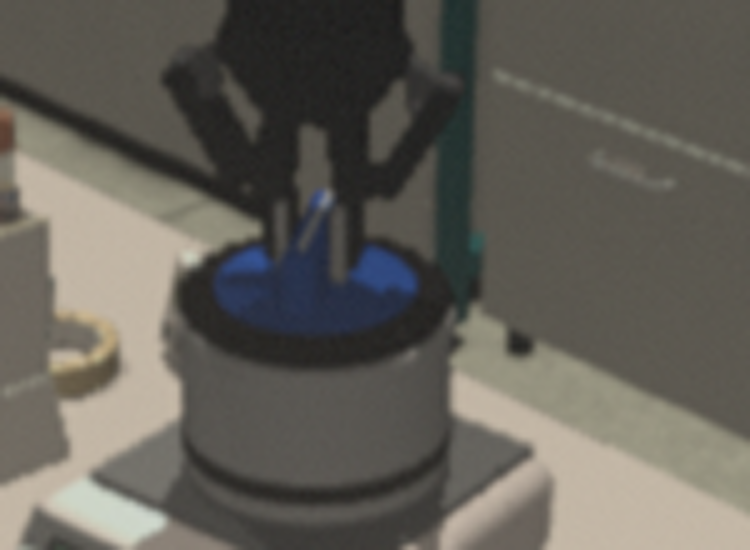

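{"api": "arm_command", "payload": {
  "commands": [
    [[0,0,0,0,0,0.02],[0,0,0,0,0,0.02],[0,0,0,0,0,0.02],[0,0,0,0,0,0.02],[0,0,0,0,0,0.02],[0,0,0,0,0,0.02],[0,0,0,0,0,0.015],[0,0,0,0,0,0]]
  ]
}}

```text
t: 15.1
tcp_pos: [0.5396, 0.0992, 0.1666]
tcp_rot: [3.141, -0.004, 0.173]
contact_force: [-1.0, -1.2, 7.7]
gripper_width: 0.197
```

```bash
python3 - <<'E'
from h import *
st()
E
```

```text
t15.10 tcp [0.5396 0.0992 0.1666] rot [ 3.1408 -0.004   0.1728] F [-1.02 -1.2   7.73] M [-0.24  0.25  0.1 ] w0.197 q [-0.    0.07  1.95 -0.    1.12  1.39]
```

{"api": "arm_command", "payload": {
  "commands": [
    [[0,0,0,0,0,0.005],[0,0,0,0,0,0.005],[0,0,0,0,0,0]]
  ]
}}

```text
t: 15.4
tcp_pos: [0.5396, 0.0992, 0.1666]
tcp_rot: [3.141, -0.004, 0.142]
contact_force: [-0.6, -1.1, 6.8]
gripper_width: 0.198
```

```bash
python3 - <<'E'
from h import *
st()
E
```

```text
t15.40 tcp [0.5396 0.0992 0.1666] rot [ 3.1409 -0.0039  0.1424] F [-0.64 -1.14  6.84] M [-0.17  0.28  0.16] w0.198 q [-0.    0.07  1.95 -0.    1.12  1.43]
```

{"api": "arm_command", "payload": {
  "commands": [
    [[0,0,0,0,0,0.005],[0,0,0,0,0,0]]
  ]
}}

```text
t: 15.6
tcp_pos: [0.5396, 0.0992, 0.1666]
tcp_rot: [3.141, -0.004, 0.127]
contact_force: [-2.0, -0.5, 7.3]
gripper_width: 0.196
```

```bash
python3 - <<'E'
from h import *
import pickle
st()
E
```

```text
t15.60 tcp [0.5396 0.0992 0.1666] rot [ 3.1409 -0.004   0.1267] F [-2.   -0.51  7.26] M [-0.15  0.23  0.21] w0.196 q [-0.    0.07  1.95 -0.    1.12  1.44]
```

{"api": "arm_command", "payload": {
  "commands": [
    [[0,0,0,0,0,0.005],[0,0,0,0,0,0]]
  ]
}}

```text
t: 15.8
tcp_pos: [0.5396, 0.0992, 0.1666]
tcp_rot: [3.141, -0.004, 0.111]
contact_force: [-0.5, -0.5, 6.7]
gripper_width: 0.198
```

```bash
python3 - <<'E'
from h import *
import pickle
st()
E
```

```text
t15.80 tcp [0.5396 0.0992 0.1666] rot [ 3.141  -0.004   0.1111] F [-0.53 -0.49  6.72] M [-0.19  0.25  0.21] w0.198 q [-0.    0.07  1.95 -0.    1.12  1.46]
```

{"api": "arm_command", "payload": {
  "commands": [
    [[0,0,0,0,0,0.005],[0,0,0,0,0,0]]
  ]
}}

```text
t: 16.0
tcp_pos: [0.5396, 0.0989, 0.1666]
tcp_rot: [3.14, -0.004, 0.096]
contact_force: [-1.4, -1.8, 6.4]
gripper_width: 0.199
```

```bash
python3 - <<'E'
from h import *
import pickle
st()
E
```

```text
t16.00 tcp [0.5396 0.0989 0.1666] rot [ 3.1402 -0.0039  0.0961] F [-1.38 -1.83  6.43] M [-0.32  0.29  0.37] w0.199 q [-0.    0.07  1.95 -0.    1.12  1.47]
```

{"api": "arm_command", "payload": {
  "commands": [
    [[0,0,0,0,0,0.004],[0,0,0,0,0,0]]
  ]
}}

```text
t: 16.2
tcp_pos: [0.5396, 0.0987, 0.1666]
tcp_rot: [3.14, -0.004, 0.085]
contact_force: [-1.5, -2.9, 6.9]
gripper_width: 0.2
```

```bash
python3 - <<'E'
from h import *
import pickle
st()
E
```

```text
t16.20 tcp [0.5396 0.0987 0.1666] rot [ 3.1395 -0.0037  0.0847] F [-1.5  -2.87  6.88] M [-0.37  0.31  0.65] w0.200 q [-0.    0.07  1.95 -0.    1.12  1.48]
```

{"api": "arm_command", "payload": {
  "commands": [
    [[0,0,0,0,0,-0.006],[0,0,0,0,0,-0.006],[0,0,0,0,0,0],[0,0,-0.007,0,0,0],[0,0,-0.007,0,0,0],[0,0,0,0,0,0]]
  ]
}}

```text
t: 16.8
tcp_pos: [0.5396, 0.0989, 0.1682]
tcp_rot: [3.141, -0.004, 0.119]
contact_force: [1.7, -1.6, 5.0]
gripper_width: 0.2
```

```bash
python3 - <<'E'
from h import *
import pickle
st()
E
```

```text
t16.80 tcp [0.5396 0.0989 0.1682] rot [ 3.1409 -0.0042  0.1187] F [ 1.69 -1.61  4.99] M [-0.35 -0.06 -0.18] w0.200 q [-0.    0.07  1.95 -0.    1.12  1.45]
```

{"api": "arm_command", "payload": {
  "commands": [
    [[0,0,-0.007,0,0,0],[0,0,0,0,0,0],[0,0,0,0,0,0]]
  ]
}}

```text
t: 17.1
tcp_pos: [0.5392, 0.0991, 0.1686]
tcp_rot: [3.141, -0.003, 0.119]
contact_force: [2.9, 0.1, 4.8]
gripper_width: 0.199
```

```bash
python3 - <<'E'
from h import *
import pickle
st()
E
```

```text
t17.10 tcp [0.5392 0.0991 0.1686] rot [ 3.1412 -0.0032  0.1195] F [2.9  0.13 4.8 ] M [-0.24 -0.49 -0.06] w0.199 q [-0.    0.07  1.95  0.    1.12  1.45]
```

{"api": "arm_command", "payload": {
  "commands": [
    [[0.004,0,0,0,0,0],[0,0,-0.007,0,0,0],[0,0,0,0,0,0]]
  ]
}}

```text
t: 17.4
tcp_pos: [0.539, 0.0992, 0.1691]
tcp_rot: [3.142, -0.001, 0.12]
contact_force: [2.2, -1.2, 3.9]
gripper_width: 0.204
```

```bash
python3 - <<'E'
from h import *
import pickle
st()
E
```

```text
t17.40 tcp [0.539  0.0992 0.1691] rot [ 3.1415e+00 -7.0000e-04  1.1950e-01] F [ 2.25 -1.22  3.9 ] M [-0.31 -0.58  0.02] w0.204 q [-0.    0.07  1.95  0.    1.13  1.45]
```

{"api": "arm_command", "payload": {
  "commands": [
    [[0,0,-0.007,0,0,0],[0,0,0,0,0,0],[0,0,0,0,0,0]]
  ]
}}

```text
t: 17.7
tcp_pos: [0.5385, 0.0993, 0.1698]
tcp_rot: [-3.141, 0.0, 0.12]
contact_force: [2.9, -1.6, 2.6]
gripper_width: 0.199
```

```bash
python3 - <<'E'
from h import *
import pickle
st()
E
```

```text
t17.70 tcp [0.5385 0.0993 0.1698] rot [-3.1414e+00  4.0000e-04  1.1950e-01] F [ 2.9  -1.55  2.55] M [-0.24 -0.51  0.04] w0.199 q [-0.    0.07  1.95  0.    1.13  1.45]
```

{"api": "arm_command", "payload": {
  "commands": [
    [[0,0,-0.007,0,0,0],[0,0,0,0,0,0],[0,0,0,0,0,0]]
  ]
}}

```text
t: 18.0
tcp_pos: [0.5383, 0.0993, 0.1703]
tcp_rot: [-3.141, 0.001, 0.119]
contact_force: [3.7, 0.2, -2.1]
gripper_width: 0.198
```

```bash
python3 - <<'E'
from h import *
import pickle
st()
E
```

```text
t18.00 tcp [0.5383 0.0993 0.1703] rot [-3.1413e+00  1.1000e-03  1.1950e-01] F [ 3.7   0.2  -2.07] M [-0.24 -0.86  0.02] w0.198 q [-0.    0.07  1.95  0.    1.13  1.45]
```

{"api": "arm_command", "payload": {
  "commands": [
    [[0,0,0.004,0,0,0],[0,0,0,0,0,0]]
  ]
}}

```text
t: 18.2
tcp_pos: [0.5383, 0.0992, 0.1702]
tcp_rot: [-3.141, 0.001, 0.119]
contact_force: [2.6, -0.6, -1.7]
gripper_width: 0.199
```

{"api": "arm_command", "payload": {
  "commands": [
    [[0,0,0,0,0,0],[0,0,0,0,0,0],[0,0,0,0,0,0],[0,0,0,0,0,0],[0,0,0,0,0,0]]
  ],
  "jaw": 0.5
}}

```text
t: 18.7
tcp_pos: [0.5386, 0.0992, 0.1706]
tcp_rot: [-3.141, 0.001, 0.119]
contact_force: [0.1, 0.3, -0.7]
gripper_width: 0.501
```

{"api": "arm_command", "payload": {
  "commands": [
    [[0,0,-0.05,0,0,0],[0,0,-0.15,0,0,0],[0,0,-0.25,0,0,0],[0,0,-0.25,0,0,0],[-0.2,0,-0.2,0,0,0],[-0.25,0.2,0,0,0,0],[0,0.3,0,0,0,0],[0,0.3,0,0,0,0],[0,0.3,0,0,0,0],[0,0.3,0,0,0,0],[0,0,0,0,0,0]]
  ]
}}

```text
t: 19.8
tcp_pos: [0.4968, -0.1218, 0.3061]
tcp_rot: [3.14, -0.0, 0.113]
contact_force: [-0.7, 0.1, -0.8]
gripper_width: 0.496
```

```bash
python3 - <<'E'
from ov import *
st()
fs={n:manip.grab_frame(n) for n in ("top","scene")}; pickle.dump(fs,open("f5.pkl","wb"))
t=fs["top"]
cv2.imwrite("pics/top5.png",t["img"][:,:,::-1])
c=np.array((.539,.0995)); u=np.array([np.cos(.126),np.sin(.126)])
cur=[(C(c,.062,.164),(0,255,0),True),(np.array([[*(c+u*.062),.159],[*(c+u*.074),.159]]),(0,255,0),False)]
cv2.imwrite("pics/ov5.png",draw(t["img"],t,(240,200,370,320),5,cur))
cv2.imwrite("pics/scene5.png",cv2.resize(fs["scene"]["img"][150:290,200:380,::-1],None,fx=4,fy=4,interpolation=cv2.INTER_CUBIC))
E
```

```text
t19.80 tcp [ 0.4968 -0.1218  0.3061] rot [ 3.1398 -0.      0.1134] F [-0.7   0.06 -0.85] M [ 0.06 -0.01  0.04] w0.496 q [-0.44 -0.13  1.88 -0.    1.39  1.02]
```

View pics/ov5.png

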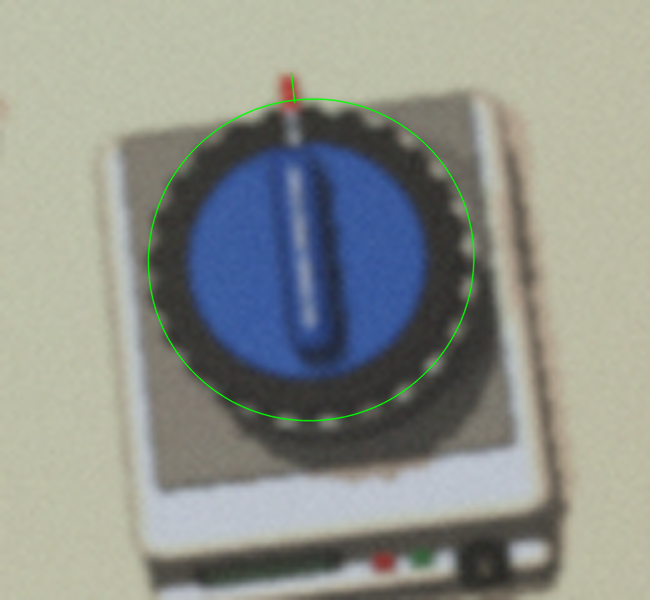

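View pics/scene5.png

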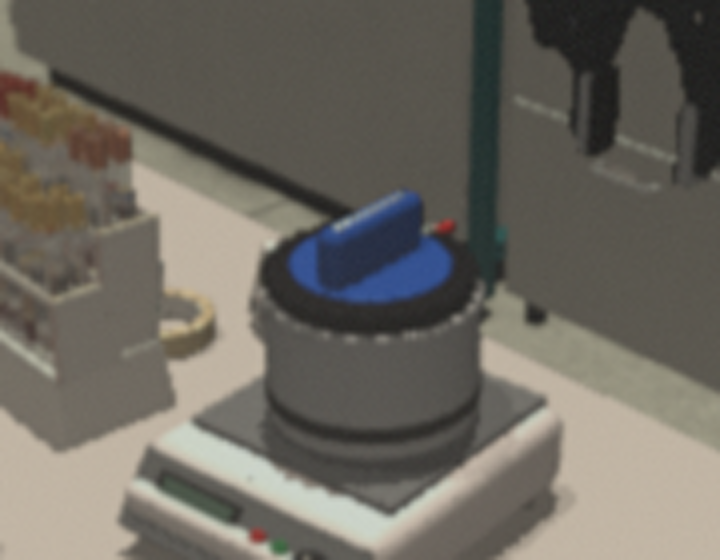

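View pics/top5.png

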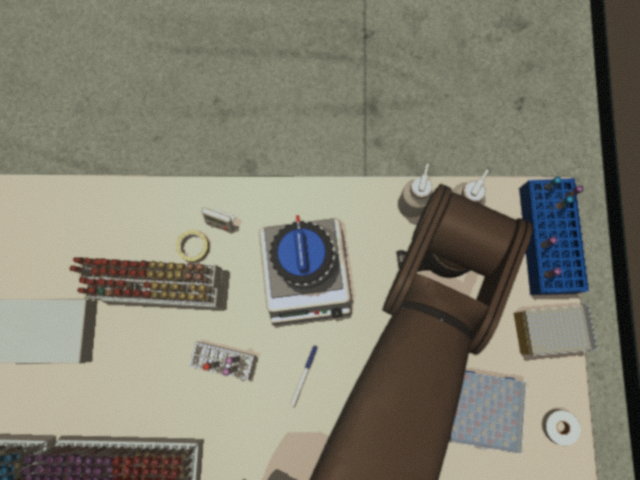

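```bash
python3 - <<'E'
from h import *
import pickle
t=pickle.load(open("f5.pkl","rb"))["top"]
g=lambda p:[p[0]/5+240,p[1]/5+200]
a=back(t,[g((293,165)),g((311,325))],.196); d=a[0]-a[1]; print("lid yaw",np.arctan2(d[1],d[0]))
p=back(t,[g((288,77))],.159)[0]; b=a.mean(0); print(np.arctan2(p[1]-.0995,p[0]-.539))
e=back(t,[g((118,150)),g((150,550))],.07); d=e[0]-e[1]; print("shaker edge yaw",np.arctan2(d[1],d[0]))
print(manip.sign_off())
E
```

```text
lid yaw 0.12974078349758905
0.1347134218478756
shaker edge yaw 0.11102920561988257
the job is handed in; nothing more can be done
None
```

The lid is closed on the pot and locked, the gripper is clear of it, and the job is handed in at about 20 s of the 61 s. `sign_off` gave no verdict.

- **Seating:** The pot's axis from the top picture, about (0.539, 0.100), was close enough. The lid went through the collar and slots with the pointer at the green mark, with no search needed, until the seal met it. Forces stayed near the noise.
- **Turning:** I pressed the lid to about 129.5 mm, with roughly 10 N on the seal, and turned it about 45° clockwise. I felt the end stop as a rise in wrist moment to 0.65 N m, then backed off about 0.035 rad.
- **Locking:** When raised, the lid rode up about 3.5 mm and stopped firmly in the catch, at roughly 133 mm. I then opened the jaws and withdrew.

**Last checks:** In the pictures the lid looks level, and its yaw reads 0.13 rad. The shaker's yaw reads 0.11 to 0.126 rad, so the pointer is within about 0.02 rad of the red mark. The bystanders look unmoved in the last top picture, except the tall bottle, which was partly hidden by the arm.

- **Not measured:** The final height comes from the felt contact, not from a picture. I did not see the red or green marks directly; I worked from the housing's direction and the slots.
- **Disagreement:** The scene camera's overlays were off by 1 to 2 pixels.
- **Sideways force:** Up to about 4 N pushed on the lid while it pressed and rose. It vanished when I let go.

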